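# Morning check of the moisture meter

### The arm

A 7-joint arm with a two-finger parallel gripper is mounted at the origin on the work surface. World frame = base frame: x ahead of the robot, y to its left, z up, the work surface at z = 0. Lengths are in m, angles in degrees, forces in N, time in s.
With the tool pointing down it reaches from about 0.4 to 0.85 m from the base axis. Payload 4.4 kg.
Tool frame: the origin (TCP) lies between the finger pads; the fingertips stand tips_ahead ahead of it and the grasp point (between the pads) lies 5 mm behind it (tips_ahead is the distance from the TCP to the fingertips, in m); z points along the fingers, y is the line along which they close (so a half turn about z gives the same grasp; the last joint's range is limited). The gripper opens to 94 mm and grips with 3 to 60 N. Pads are 16 mm wide; open, the fingers measure 119 mm over their backs; the gripper's body (75 mm by 177 mm) begins 78 mm behind the grasp point.
Start: joints at [-3.77, 36.005, 2.206, 86.941, -1.547, 57.084, -1.146], TCP at [0.65, 0, 0.219] pointing down, gripper open.
Joint ranges: [-175.42, 175.42], [-21.48, 121.26], [-71.46, 75.88], [10.55, 141.38], [-63.04, 243.04], [13.31, 113.54], [-168.57, 168.57]. Speed limits (degrees/s): [147.25, 147.25, 180, 180, 180, 180, 180].

### API

Orientations are given as a 3x3 rotation matrix whose columns are the frame's x, y, z axes.
In Python, from bench import * gives the robot as it stands.
- The arm moves only by the tool servo_tool, never from a script. Its arguments are lists of equal length, an entry for each row: "linear": the shift along the tool's x, y, z in mm, a list of three; "delta_rot": the turn, a rotation vector about the tool's x, y, z in rad, a list of three; "claw": the closure, from 0 (fully open) to 1 (shut). A call has 1 to 10 rows; each row is the pose to reach, as a shift and turn from the pose commanded when the call began, along the tool's axes at that moment; what a row does not reach only later rows make up. A row lasts 1/12 s, in which the tool goes at most 41.7 mm and 7.16 degrees, less where a joint would pass 70% of its speed; a pose out of reach is approached as far as the arm can. A call with a gripper value outside its range is refused whole. The fingers move at their own pace and stop on an object; "newtons" is the grip in N (left out, the last holds). Time passes only in rows, so rows that repeat a pose let the fingers close. It gives the time, the measured TCP pose, the force, the opening and the grip force at its end, in the units of the state.
- get_state(): the state, without advancing time (a new reading comes with each control period).
- grab_frame(name): name is "scene" or "side" or "wrist"; returns a dict with "pixels" (420x560x3 uint8, red, green, blue), "K" (3x3 intrinsics, pixels), "k1" (the pictures are not rectified: a ray, as slopes to the right and down, at radius r is drawn at 1 + k1 r^2 times it, then the intrinsics apply), "view" (4x4, takes a point from world to camera coordinates); the wrist camera has in their place "T_tool_cam" (4x4, takes a point from camera to tool coordinates, whose origin is the TCP and whose axes are the flange's). Camera axes: x right, y down, z forward; pixel columns grow to the right and rows downward; lengths in m; the calibration is good to about 2 mm. A picture is of the moment at which its call begins: read the wrist's pose just before it. There is no depth.
- hand_in(): hands the job in; it is judged then, once.
The state is a dict: "time_s": time; "q": joint angles; "joint_vel": joint speeds; "tau": joint torques, N m; "position": TCP position; "eef_rot": TCP orientation; "ft_force": force on the tool from outside, world axes, zero at the start; "torque": the same for the moment, N m; "opening": finger opening in m; "grip_force": force on a finger pad.
Only numpy, scipy, OpenCV 4.12 (cv2) and the standard library are available. Lean on these libraries where they do the work, as an engineer would, in place of code of your own. Each camera call takes 0.05 s, during which the arm holds its last target. There are 200 camera calls.

### The job

Run the check on the gray moisture meter: seat the small olive check standard, domed end down, fully home and upright in the meter's dish, then set the brass packing weight fully home and upright in the standard's funnel top, and then press the green start button all the way in and let it go. Set both pieces down gently, without dropping them, and leave the silver standard and everything else on the counter where it is.

Things in the scene. Friction and masses are not known exactly. Their poses are not given: they have to be found in the camera images.
- meter: gray plastic moisture meter fixed to the counter, box 170 (its x) x 240 (its y) x 50 mm high with a dark display, a dark dish on the +y part of its top and a green button on the -y part. Origin: centre of its underside on the counter; z up. Its place and yaw vary
- dish (a point): centre of the inner floor of the meter's dish, a dark steel cup standing on the meter: floor 55 mm above the counter, radius 18; inner wall slopes out at 58 degrees from level to radius 31 at the rim (outer radius 36), 21 mm above the floor. Steep enough to centre the standard from some 10 mm off. Axes as the meter's
- olive: olive-green check standard, 350 g, closed tin 74 mm tall: flat foot radius 16.5, domed base to radius 30 at height 32, then a straight side radius 30 (60 mm across, grip here) with two dark bands up to the top, which is hollowed to a funnel mouth. Stands upright. Origin: centre of the foot; z up its axis. Home, its foot stands on the dish floor
- olive_mouth (a point): centre of the flat inner floor of the olive standard's funnel mouth, 54 mm above its foot; 14 mm inner radius there, sloping out to 26 mm at the rim 20 mm above. z up the standard's axis
- weight: brass packing weight, 250 g, 63 mm tall, upright: flat foot radius 11.5, domed base to radius 22 at height 22, flange radius 28 from 22 to 27, then a round upright handle 22 across from 27 to 63 (grip here). Origin: centre of the foot; z up its axis. Home, its foot stands on the mouth floor, flange 2 mm above the rim
- start_top (a point): centre of the top of the green start button, 28 mm across, on the -y part of the meter's top in a black ring; the top is 72 mm above the counter when out; presses straight down
- start (a joint): travel of the start button in m: 0 out, 0.006 fully in; springs back; fully in takes about 5 N
- silver: silver check standard, same shape and size as the olive one; not needed, leave it. Origin: centre of its foot
- can_silver: tall silver screw-top canister, 82 mm across, 179 mm tall, with paper band; bystander. Origin: centre of its underside
- can_olive: tall olive screw-top canister, 82 mm across, 179 mm tall, with paper band; bystander. Origin: centre of its underside
- glass_cyl: glass graduated cylinder, 32 mm across on a 72 mm blue foot, 210 mm tall; bystander. Origin: centre of its underside
- scoop: brass spoon scoop lying flat, 190 mm long along its x; bystander. Origin: middle of its length, on the counter
- paddle: pale wooden strike-off paddle lying flat, about 265 mm along its x, 50 mm wide, 8 mm thick; bystander. Origin: near its middle, on the counter
Not all that is in view belongs to the job. Of the things like the olive, leave any that is orange, purple or red; of the rest the smaller one is meant.

How it is judged (in metres and radians):
On the way, in this order (a step that is already met when the one before it is completed fails the run):
1. the olive standard stands home and upright in the meter's dish (horizontal distance between olive and dish below 0.005 m and z of olive in the frame of dish between -0.003 and 0.003 m and angle between olive's own z axis and vertical below 0.08 rad), for 0.3 s.
2. the brass weight sits home and upright in the seated olive standard's funnel top (all of step 1 and distance between weight and olive_mouth below 0.006 m and z of weight in the frame of olive_mouth below 0.003 m and angle between weight's own z axis and vertical below 0.1 rad), for 0.3 s.
3. the start button is pressed in (value of joint start above 0.0045 m), for 0.05 s.
At the end, for the whole second after the job is handed in: Olive foot within 5 mm of the dish centre, 3 mm of its floor, tilt under 0.08 rad; weight foot within 6 mm of the mouth floor centre, at most 3 mm above, tilt under 0.1; both under 0.02 m/s; button out (under 2 mm); silver standard within 20 mm and other bystanders within 30 mm of their start (all of step 2 and value of joint start below 0.002 m and linear speed of each of olive, weight below 0.02 m/s and distance of silver from where it was at the start of the episode below 0.02 m and distance of each of can_silver, can_olive, glass_cyl, scoop, paddle from where it was at the start of the episode below 0.03 m); the robot touches nothing.
It fails at once if the start button pressed (over 3 mm) before the olive standard and the weight are in place (value of joint start above 0.003 m and not (distance between olive and dish below 0.008 m and distance between weight and olive_mouth below 0.008 m)).
It fails at once if the olive standard dropped or rammed into the meter (over 60 N, or faster than 0.45 m/s within 25 mm of home, as after a fall of over 1 cm) (contact force between olive and meter above 60 N or (distance between olive and dish below 0.025 m and linear speed of olive above 0.45 m/s)).
It fails at once if the weight dropped or rammed onto the standard (over 60 N, or faster than 0.45 m/s within 25 mm of home, as after a fall of over 1 cm) (contact force between weight and olive above 60 N or (distance between weight and olive_mouth below 0.025 m and linear speed of weight above 0.45 m/s)).
It fails at once if the silver standard moved over 20 mm, or another bystander over 30 mm (distance of silver from where it was at the start of the episode above 0.02 m or distance of any of can_silver, can_olive, glass_cyl, scoop, paddle from where it was at the start of the episode above 0.03 m).
It also fails if it takes over 72 s, if anything falls off the work surface, if the arm or the gripper's body presses on something with over 40 N, if the wrist force passes 120 N, or if a joint passes its speed limit or range.

## Working session

There is one attempt and no reset: what is moved stays moved. The work goes in short steps, Python scripts to look and compute and a tool call to move; the robot and the scene stay as the last step left them, time stands still between calls to the robot, and variables do not carry over. Pictures are saved under pics/ and viewed, at most 10 in all, crops included, and the job is handed in when it is done.

Besides the shell and the picture viewer there is one more tool, called after "Call:" in YAML: its name, and indented under it one key for each argument. servo_tool: Moves the arm, as the interface text tells. Its arguments: {"type":"object","properties":{"linear":{"type":"array","items":{"type":"array","items":{"type":"number"}}},"delta_rot":{"type":"array","items":{"type":"array","items":{"type":"number"}}},"claw":{"type":"array","items":{"type":"number"}},"newtons":{"type":"number"}},"required":["linear","delta_rot","claw"]}

```bash
mkdir -p pics
cat > h.py <<'E'
from bench import *
import numpy as np, cv2
def grab(n,save=None):
    s=get_state(); f=grab_frame(n)
    if n=='wrist':
        T=np.eye(4);T[:3,:3]=np.array(s['eef_rot']);T[:3,3]=s['position']
        C=T@np.array(f['T_tool_cam'])
    else: C=np.linalg.inv(np.array(f['view']))
    f['C']=C
    if save: cv2.imwrite('pics/'+save,np.array(f['pixels'])[:,:,::-1])
    return f
def ray(f,u,v):
    K=np.array(f['K']);D=np.array([f['k1'],0,0,0],float)
    p=cv2.undistortPoints(np.array([[[u,v]]],float),K,D)[0,0]
    d=f['C'][:3,:3]@np.array([p[0],p[1],1]);return f['C'][:3,3],d
def onz(f,u,v,z):
    o,d=ray(f,u,v);return o+d*(z-o[2])/d[2]
def proj(f,P):
    V=np.linalg.inv(f['C']);K=np.array(f['K'])
    return cv2.projectPoints(np.array(P,float).reshape(-1,1,3),cv2.Rodrigues(V[:3,:3])[0],V[:3,3],K,np.array([f['k1'],0,0,0],float))[0].reshape(-1,2)
def tri(f1,p1,f2,p2):
    o1,d1=ray(f1,*p1);o2,d2=ray(f2,*p2)
    t=np.linalg.lstsq(np.stack([d1,-d2],1),o2-o1,rcond=None)[0]
    a=o1+d1*t[0];b=o2+d2*t[1];return (a+b)/2,np.linalg.norm(a-b)
E
python3 - <<'E'
from h import *
s=get_state();print(s)
for n in('scene','side','wrist'):
    f=grab(n,n+'0.png');print(n,f['C'].round(3).tolist(),np.array(f['K']).tolist(),f['k1'])
E
```

```text
{'time_s': 0.0, 'q': array([-3.77061917, 36.05600708,  2.20377974, 86.99583062, -1.54502712,
       57.08151946, -1.14730605]), 'joint_vel': array([ 0.11156119, -0.03003379,  0.11832512, -0.04106178, -0.02216401,
       -0.06287563, -0.00805222]), 'tau': array([ 1.05774864e-04, -5.49729431e+01,  1.14371493e+00, -1.86633307e+01,
       -5.21096285e-02,  2.37884105e-02,  1.36332897e-04]), 'position': array([6.49374661e-01, 1.27114408e-05, 2.18588324e-01]), 'eef_rot': array([[ 1.29847185e-05,  9.99998365e-01, -1.80807446e-03],
       [ 9.99999998e-01, -1.30970525e-05, -6.21172739e-05],
       [-6.21408528e-05, -1.80807365e-03, -9.99998364e-01]]), 'ft_force': array([-0.82845182, -0.16562021, -0.0921863 ]), 'torque': array([-0.03029803,  0.00113824,  0.03364263]), 'grip_force': 0.0, 'opening': 0.09389278181005}
scene [[0.856, 0.444, -0.265, 0.84], [0.517, -0.743, 0.426, -0.505], [-0.008, -0.501, -0.865, 1.029], [0.0, 0.0, 0.0, 1.0]] [[397.875737222223, 0.0, 275.27512451721606], [0.0, 397.875737222223, 207.21365325422985], [0.0, 0.0, 1.0]] 0.025834116333815615
side [[-0.982, -0.089, 0.164, 0.3], [-0.187, 0.502, -0.844, 1.172], [-0.007, -0.86, -0.51, 0.809], [0.0, 0.0, 0.0, 1.0]] [[527.2781109286705, 0.0, 281.1492273343842], [0.0, 527.2781109286705, 203.58888136884744], [0.0, 0.0, 1.0]] -0.08526435745745654
wrist [[1.0, 0.0, -0.002, 0.65], [-0.001, -0.969, -0.246, 0.072], [-0.002, 0.246, -0.969, 0.384], [0.0, 0.0, 0.0, 1.0]] [[371.0933411993377, 0.0, 278.69212007528256], [0.0, 371.0933411993377, 211.09475618390397], [0.0, 0.0, 1.0]] 0.005755977976943889
```

View pics/scene0.png

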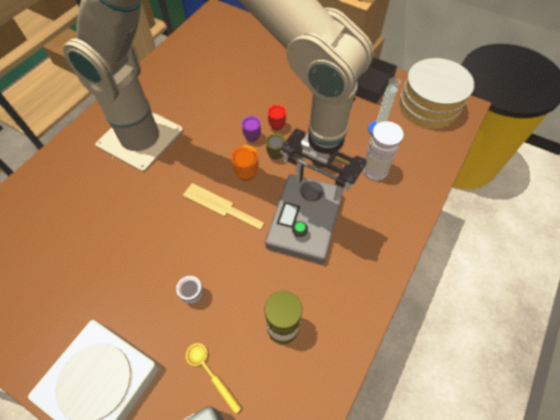

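View pics/side0.png

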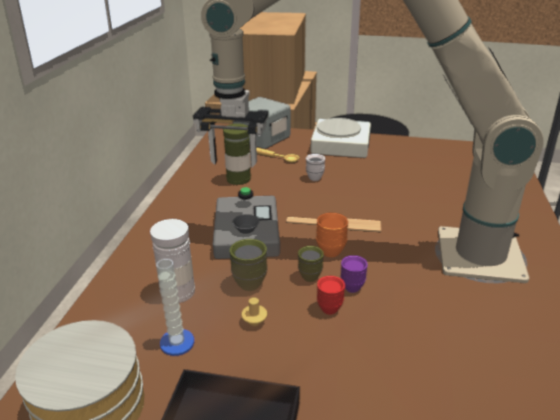

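```bash
python3 -c "
import bench
print([ (n,getattr(bench,n)) for n in dir(bench) if 'tip' in n.lower() or n.isupper()], [n for n in dir(bench) if n[0]!='_'])"
```

```text
[('tips_ahead', 0.014)] ['PlanningError', 'get_state', 'grab_frame', 'hand_in', 'tips_ahead']
```

Run:
```python
from h import *
f=grab('side');g=grab('scene')
for n,F,u,v,z in[('olive',f,311,254,.074),('bigol',f,249,248,.1),('weight',f,254,303,.063),('wfl',f,254,314,.025),('red',f,331,286,.074),('purple',f,354,265,.074),('orange',f,332,223,.1),('dish',f,246,224,.076),('btn',f,245,192,.072),('cansil',f,170,230,.179),('gl',f,177,342,0),('silver',f,315,160,.074),
 ('oliveS',g,276,142,.074),('dishS',g,312,188,.076),('btnS',g,300,228,.072),('silS',g,189,285,.074),('canolS',g,283,305,.179),('orangeS',g,246,155,.1),('redS',g,277,112,.074),('purS',g,252,123,.074),('cansS',g,387,135,.179)]:
    print(n,onz(F,u,v,z).round(3)[:2])
```

```text
olive [0.424 0.17 ]
bigol [0.564 0.208]
weight [0.52 0.35]
wfl [0.523 0.343]
red [0.365 0.279]
purple [0.322 0.195]
orange [0.387 0.068]
dish [0.606 0.074]
btn [ 0.651 -0.095]
cansil [0.72  0.281]
gl [0.67  0.431]
silver [ 0.482 -0.332]
oliveS [0.43  0.164]
dishS [0.605 0.072]
btnS [ 0.638 -0.055]
silS [ 0.479 -0.337]
canolS [ 0.72  -0.287]
orangeS [0.391 0.059]
redS [0.37  0.271]
purS [0.326 0.191]
cansS [0.725 0.267]
```

View pics/wrist0.png

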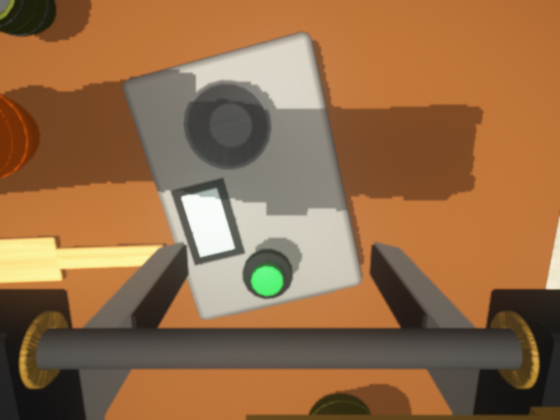

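Wrist shows meter with dish (~228,125), button (267,281); big olive at upper-left is the canister-sized decoy. In the side view: small olive (311,263), big olive (249,264), weight (254,312). Both cameras agree that the small olive is near (0.427, 0.167). Going above it with its closing axis at ~30°.

Call:
servo_tool:
  linear:
    - [167,-222,0]
    - [167,-222,0]
    - [167,-222,0]
    - [167,-222,0]
    - [167,-222,0]
    - [167,-222,0]
    - [167,-222,0]
    - [167,-222,0]
    - [167,-222,0]
    - [167,-222,0]
  delta_rot:
    - [0,0,-0.105]
    - [0,0,-0.21]
    - [0,0,-0.314]
    - [0,0,-0.42]
    - [0,0,-0.524]
    - [0,0,-0.524]
    - [0,0,-0.524]
    - [0,0,-0.524]
    - [0,0,-0.524]
    - [0,0,-0.524]
  claw: [0,0,0,0,0,0,0,0,0,0]

```text
time_s: 1.08
position: [0.429, 0.1666, 0.2197]
eef_rot: [[-0.5, 0.866, 0.001], [0.866, 0.5, -0.0], [-0.001, 0.001, -1.0]]
ft_force: [0.8, 0.6, -1.2]
opening: 0.0939
grip_force: 0.0
```

Run:
```python
from h import *
f=grab('wrist','wrist1.png');s=get_state();print(s['position'],s['eef_rot'].round(3).tolist())
g=grab('scene','scene1.png')
```

```text
[0.42931417 0.16623206 0.21958519] [[-0.499, 0.867, 0.001], [0.867, 0.499, -0.0], [-0.001, 0.001, -1.0]]
```

View pics/wrist1.png

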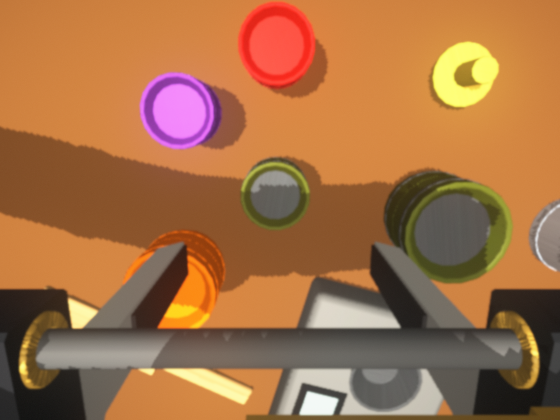

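The small olive's rim is at about (276,195), clear of red (277,45), purple (180,110) and orange (180,280); the weight is at (465,75), its handle top at (485,69). Measuring the rim, weight and dish by masks.

```bash
cat >> h.py <<'E'
def blob(f,lo,hi,roi):
    im=cv2.cvtColor(np.array(f['pixels']),cv2.COLOR_RGB2HSV);m=cv2.inRange(im,lo,hi)
    k=np.zeros_like(m);u0,v0,u1,v1=roi;k[v0:v1,u0:u1]=m[v0:v1,u0:u1]
    c=max(cv2.findContours(k,cv2.RETR_EXTERNAL,cv2.CHAIN_APPROX_NONE)[0],key=cv2.contourArea)
    return cv2.fitEllipse(cv2.convexHull(c)),cv2.boundingRect(c)
E
python3 - <<'E'
from h import *
f=grab('wrist')
im=cv2.cvtColor(np.array(f['pixels']),cv2.COLOR_RGB2HSV)
for v in range(155,236,4):print(v,im[v,276],end=' ')
print()
for u in range(236,320,4):print(u,im[195,u],end=' ')
print();print(im[70,485],im[90,455],im[40,460])
e,b=blob(f,(25,100,40),(50,255,255),(235,150,320,235));print(e,b,onz(f,*e[0],.074))
e,b=blob(f,(22,100,40),(40,255,255),(420,30,510,115));print(e,b,onz(f,*e[0],.027),onz(f,486,69,.063))
E
```

```text
155 [ 14 165 192] 159 [ 20 102  90] 163 [ 30 153 165] 167 [ 28 158 103] 171 [ 24  24 151] 175 [ 23  13 155] 179 [ 19  13 155] 183 [ 23  14 149] 187 [ 19  20 101] 191 [17 23 99] 195 [19 21 98] 199 [26 19 95] 203 [21 19 96] 207 [23 21 97] 211 [20 16 96] 215 [23 21 96] 219 [ 28 126  79] 223 [ 28 156  77] 227 [ 29 152 106] 231 [ 14 174 136] 235 [ 13 174 138] 
236 [ 13 171 139] 240 [ 18 165 119] 244 [ 28 155  92] 248 [ 28 153  80] 252 [16 34 98] 256 [ 14  28 100] 260 [15 26 98] 264 [21 26 97] 268 [21 26 99] 272 [17 23 98] 276 [19 21 98] 280 [21 18 98] 284 [17 18 97] 288 [26 18 97] 292 [26 21 98] 296 [23 21 99] 300 [26 98 81] 304 [ 27 160  75] 308 [ 27 163 108] 312 [ 13 174 139] 316 [ 13 174 138] 
[ 30 138 254] [ 30 133 254] [ 17 178 215]
((274.8706970214844, 194.19424438476562), (68.36054229736328, 68.6325912475586), 7.9033942222595215) (241, 160, 69, 69) [0.423547   0.17143048 0.074     ]
((464.4729919433594, 72.76922607421875), (60.656402587890625, 69.58048248291016), 46.304443359375) (432, 40, 67, 66) [0.5214619 0.3460725 0.027    ] [0.52213998 0.34528662 0.063     ]
```

Call:
servo_tool:
  linear:
    - [7.4,-2.4,20]
    - [7.4,-2.4,45]
    - [7.4,-2.4,70]
    - [7.4,-2.4,95]
    - [7.4,-2.4,115]
    - [7.4,-2.4,135]
    - [7.4,-2.4,150]
    - [7.4,-2.4,162]
    - [7.4,-2.4,171]
    - [7.4,-2.4,171]
  delta_rot:
    - [0,0,0]
    - [0,0,0]
    - [0,0,0]
    - [0,0,0]
    - [0,0,0]
    - [0,0,0]
    - [0,0,0]
    - [0,0,0]
    - [0,0,0]
    - [0,0,0]
  claw: [0,0,0,0,0,0,0,0,0,0]

```text
time_s: 2.07
position: [0.422, 0.1712, 0.0468]
eef_rot: [[-0.499, 0.867, -0.002], [0.867, 0.499, -0.001], [-0.0, -0.003, -1.0]]
ft_force: [0.2, -1.0, 0.2]
opening: 0.0937
grip_force: 0.0
```

Call:
servo_tool:
  linear:
    - [0,0,0]
    - [0,0,0]
    - [0,0,0]
    - [0,0,0]
    - [0,0,0]
    - [0,0,0]
    - [0,0,0]
    - [0,0,0]
  delta_rot:
    - [0,0,0]
    - [0,0,0]
    - [0,0,0]
    - [0,0,0]
    - [0,0,0]
    - [0,0,0]
    - [0,0,0]
    - [0,0,0]
  claw: [0.2,0.3,0.4,0.5,0.6,0.7,0.7,0.7]
  newtons: 25

```text
time_s: 2.73
position: [0.4225, 0.1723, 0.0489]
eef_rot: [[-0.5, 0.866, 0.001], [0.866, 0.5, 0.0], [-0.0, 0.001, -1.0]]
ft_force: [-0.8, -1.6, 6.2]
opening: 0.0592
grip_force: 24.7
```

Call:
servo_tool:
  linear:
    - [0,0,-8]
    - [0,0,-25]
    - [0,0,-50]
    - [0,0,-80]
    - [0,0,-110]
    - [0,0,-140]
    - [0,0,-165]
    - [0,0,-185]
    - [0,0,-190]
    - [0,0,-190]
  delta_rot:
    - [0,0,0]
    - [0,0,0]
    - [0,0,0]
    - [0,0,0]
    - [0,0,0]
    - [0,0,0]
    - [0,0,0]
    - [0,0,0]
    - [0,0,0]
    - [0,0,0]
  claw: [0.7,0.7,0.7,0.7,0.7,0.7,0.7,0.7,0.7,0.7]

```text
time_s: 3.57
position: [0.4226, 0.1724, 0.2395]
eef_rot: [[-0.5, 0.866, 0.002], [0.866, 0.5, 0.001], [-0.0, 0.003, -1.0]]
ft_force: [0.2, -0.3, -3.5]
opening: 0.0594
grip_force: 24.7
```

Run:
```python
from h import *
f=grab('wrist','wrist2.png');s=get_state();print(s['position'],s['opening'],s['ft_force'])
g=grab('scene','scene2.png');h=grab('side','side2.png')
P=cv2.imread('pics/wrist0.png');F=dict(f);F['pixels']=P[:,:,::-1]
T=np.eye(4);T[:3,:3]=[[1.3e-5,.999998,-.0018],[1,-1.3e-5,-6e-5],[-6e-5,-.0018,-.999998]];T[:3,3]=[.649375,0,.218588]
F['C']=T@np.array(f['T_tool_cam'])
V=cv2.cvtColor(P,cv2.COLOR_BGR2HSV)[:,:,2]
print(V[125,170:290:3],V[70:185:3,228],V[110,170:290:3])
e,b=blob(F,(0,0,0),(180,90,95),(175,72,282,176));print('w dish',e,b,onz(F,*e[0],.076))
e2,b2=blob(F,(45,120,80),(75,255,255),(240,250,300,310));print('w btn',e2,b2,onz(F,*e2[0],.072))
for n,X,r in(('sc',g,(285,215,320,245)),('sd',h,(232,182,260,202))):
    e,b=blob(X,(45,120,60),(80,255,255),r);print(n,e,onz(X,*e[0],.072))
a=cv2.resize(g['pixels'][140:250,240:360],None,fx=4,fy=4)[:,:,::-1]
b=cv2.resize(h['pixels'][180:270,200:320],None,fx=4,fy=4)[:,:,::-1]
cv2.imwrite('pics/d.png',np.vstack([a[:240],b[:340]]))
```

```text
[0.42181549 0.17197888 0.23822266] 0.05924107681941878 [-0.09259364  0.24994299 -3.80187255]
[123 124 124 124 120  83  67  64  63  64  64  63  63  72  80  81  83  84
  85  86  85  84  84  83  84  84  86  77  61  61  63  61  65  83 134 136
 138 138 139 140] [221 220 221 201 133  95  88  88  89  87  76  75  87  84  85  84  83  81
  84  83  84  84  82  85  83  82  67  65  66  67  68  69  81 109 130 131
 131 132 133] [126 125 126 126 127 106  80  67  66  65  63  64  63  64  65  78  85  85
  85  85  85  85  86  86  85  76  62  63  63  63  64  74  96 131 140 141
 142 142 143 144]
w dish ((226.7360076904297, 126.36328125), (81.90435028076172, 87.10974884033203), 113.76998901367188) (184, 85, 87, 84) [0.60789395 0.06428587 0.076     ]
w btn ((266.81903076171875, 279.822509765625), (31.489526748657227, 32.88002395629883), 94.0237808227539) (251, 264, 33, 32) [ 0.63910299 -0.07218099  0.072     ]
sc ((299.5408630371094, 226.69699096679688), (9.156023025512695, 10.502551078796387), 113.13882446289062) [ 0.63478372 -0.05240613  0.072     ]
sd ((245.0337677001953, 190.9907989501953), (6.091704845428467, 8.24738597869873), 89.08230590820312) [ 0.65279359 -0.10075854  0.072     ]
```

View pics/d.png

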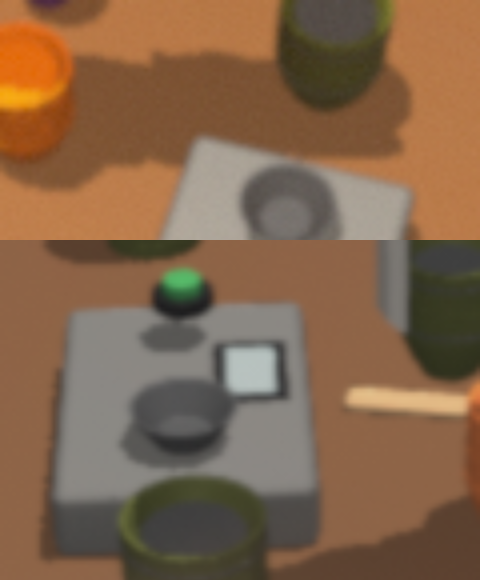

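Run:
```python
from h import *
g=grab('scene');h=grab('side');f=grab('wrist')
T=np.eye(4);T[:3,:3]=[[1.3e-5,.999998,-.0018],[1,-1.3e-5,-6e-5],[-6e-5,-.0018,-.999998]];T[:3,3]=[.649375,0,.218588]
F=dict(f);F['C']=T@np.array(f['T_tool_cam'])
pts={'btn':((299.5,226.7),(245.0,191),(266.8,279.8)),'rim':((311.9,189.6),(245.5,222.5),(227.5,125))}
for n,(a,b,c) in pts.items():
    print(n,tri(g,a,h,b),tri(g,a,F,c),tri(h,b,F,c))
    print([onz(X,*p,z).round(4)[:2] for z in (.072,.076) for X,p in((g,a),(h,b),(F,c))])
# corners of meter top
for n,p in(('tl',(127,85)),('tr',(306,34)),('br',(360,281)),('bl',(204,318))): print(n,onz(F,*p,.05))
print(onz(g,*(240+412/4,140+188/4),.05),onz(g,*(240+197/4,140+137/4),.05),onz(h,200+55/4,180+(500-240)/4,.05),onz(h,200+318/4,180+(487-240)/4,.05))
```

```text
btn (array([ 0.64086362, -0.06266547,  0.09437339]), np.float64(0.0028392508414846478)) (array([ 0.63957271, -0.06246629,  0.09322673]), np.float64(0.0006498290905761695)) (array([ 0.64086484, -0.06090622,  0.09546527]), np.float64(0.0019438661003380866))
[array([ 0.6347, -0.0525]), array([ 0.6529, -0.1007]), array([ 0.6391, -0.0722]), array([ 0.6356, -0.0544]), array([ 0.651 , -0.0938]), array([ 0.6392, -0.0703])]
rim (array([0.60836118, 0.06699056, 0.07608091]), np.float64(0.001408905509794026)) (array([0.60858716, 0.06536245, 0.07852089]), np.float64(0.0006156355108451461)) (array([0.60894141, 0.06553648, 0.07513727]), np.float64(0.0010860693365134283))
[array([0.6067, 0.0692]), array([0.6107, 0.0611]), array([0.608 , 0.0653]), array([0.6077, 0.0668]), array([0.6091, 0.0671]), array([0.6085, 0.0654])]
tl [0.52012549 0.0981356  0.05      ]
tr [0.67257197 0.13816629 0.05      ]
br [ 0.72912593 -0.08344771  0.05      ]
bl [ 0.57490616 -0.1237857   0.05      ]
[0.67497154 0.13688634 0.05      ] [0.51737156 0.09563827 0.05      ] [0.67293559 0.14334807 0.05      ] [0.51373309 0.0999989  0.05      ]
```

Button triangulates to z≈0.094, not the nominal 0.072 (all three views agree), so I'll press by force, not by height. The dish rim agrees with 0.076, centre (0.6085, 0.066). Carrying olive over.

Call:
servo_tool:
  linear:
    - [-20,12,0]
    - [-50,29,0]
    - [-80,47,0]
    - [-110,64,0]
    - [-140,82,0]
    - [-165,96,0]
    - [-180,105,0]
    - [-185,108,0]
    - [-185,108,0]
    - [-185,108,0]
  delta_rot:
    - [0,0,0]
    - [0,0,0]
    - [0,0,0]
    - [0,0,0]
    - [0,0,0]
    - [0,0,0]
    - [0,0,0]
    - [0,0,0]
    - [0,0,0]
    - [0,0,0]
  claw: [0.7,0.7,0.7,0.7,0.7,0.7,0.7,0.7,0.7,0.7]

```text
time_s: 4.7
position: [0.6068, 0.0671, 0.2374]
eef_rot: [[-0.501, 0.865, -0.003], [0.865, 0.501, 0.001], [0.002, -0.002, -1.0]]
ft_force: [-0.4, 0.2, -3.2]
opening: 0.0593
grip_force: 24.7
```

Call:
servo_tool:
  linear:
    - [0,0,12]
    - [0,0,28]
    - [0,0,45]
    - [0,0,62]
    - [0,0,78]
    - [0,0,90]
    - [0,0,100]
    - [0,0,107]
    - [0,0,110]
    - [0,0,110]
  delta_rot:
    - [0,0,0]
    - [0,0,0]
    - [0,0,0]
    - [0,0,0]
    - [0,0,0]
    - [0,0,0]
    - [0,0,0]
    - [0,0,0]
    - [0,0,0]
    - [0,0,0]
  claw: [0.7,0.7,0.7,0.7,0.7,0.7,0.7,0.7,0.7,0.7]

```text
time_s: 5.53
position: [0.6077, 0.0666, 0.1282]
eef_rot: [[-0.501, 0.865, -0.001], [0.865, 0.501, 0.0], [0.001, -0.001, -1.0]]
ft_force: [0.7, -0.5, -2.5]
opening: 0.0591
grip_force: 24.7
```

Run:
```python
from h import *
s=get_state();print(s['position'],s['ft_force'])
g=grab('scene');h=grab('side');f=grab('wrist')
a=cv2.resize(g['pixels'][120:240,240:370],None,fx=3,fy=3)
b=cv2.resize(h['pixels'][130:250,190:320],None,fx=3,fy=3)
c=cv2.resize(f['pixels'][60:340,130:430],(390,360))
cv2.imwrite('pics/d2.png',cv2.resize(np.hstack([a,b])[:,:,::-1],None,fx=1,fy=1));cv2.imwrite('pics/w3.png',f['pixels'][:,:,::-1])
```

```text
[0.60768516 0.06664302 0.12815982] [ 0.72233829 -0.5496932  -2.47658901]
```

View pics/d2.png

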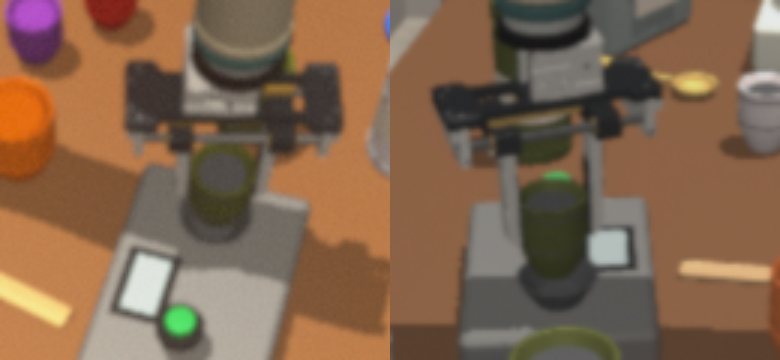

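Both views show the olive centred over the dish (scene crop ~(218,210), side ~(555,275)). Lowering slowly.

Call:
servo_tool:
  linear:
    - [0,0,3]
    - [0,0,6]
    - [0,0,9]
    - [0,0,12]
    - [0,0,15]
    - [0,0,17]
    - [0,0,19]
    - [0,0,21]
    - [0,0,22]
    - [0,0,22]
  delta_rot:
    - [0,0,0]
    - [0,0,0]
    - [0,0,0]
    - [0,0,0]
    - [0,0,0]
    - [0,0,0]
    - [0,0,0]
    - [0,0,0]
    - [0,0,0]
    - [0,0,0]
  claw: [0.7,0.7,0.7,0.7,0.7,0.7,0.7,0.7,0.7,0.7]

```text
time_s: 6.52
position: [0.6081, 0.0661, 0.1062]
eef_rot: [[-0.5, 0.866, -0.0], [0.866, 0.5, -0.0], [0.0, -0.0, -1.0]]
ft_force: [-0.2, 0.2, -3.5]
opening: 0.0595
grip_force: 24.7
```

Call:
servo_tool:
  linear:
    - [0,0,0.5]
    - [0,0,1]
    - [0,0,1.5]
    - [0,0,2]
    - [0,0,2]
  delta_rot:
    - [0,0,0]
    - [0,0,0]
    - [0,0,0]
    - [0,0,0]
    - [0,0,0]
  claw: [0.7,0.7,0.7,0.7,0.7]

```text
time_s: 6.93
position: [0.6081, 0.0664, 0.1045]
eef_rot: [[-0.5, 0.866, -0.0], [0.866, 0.5, 0.0], [0.0, -0.0, -1.0]]
ft_force: [-0.4, 0.3, -2.3]
opening: 0.0595
grip_force: 24.7
```

Call:
servo_tool:
  linear:
    - [0,0,0.5]
    - [0,0,1]
    - [0,0,1.5]
    - [0,0,2]
    - [0,0,2]
  delta_rot:
    - [0,0,0]
    - [0,0,0]
    - [0,0,0]
    - [0,0,0]
    - [0,0,0]
  claw: [0.7,0.7,0.7,0.7,0.7]

```text
time_s: 7.35
position: [0.608, 0.0665, 0.104]
eef_rot: [[-0.5, 0.866, -0.0], [0.866, 0.5, 0.0], [0.0, 0.0, -1.0]]
ft_force: [-4.5, 1.2, 9.5]
opening: 0.0594
grip_force: 24.8
```

Contact at TCP 0.104, the expected height. Release gently and rise.

Call:
servo_tool:
  linear:
    - [0,0,0]
    - [0,0,0]
    - [0,0,0]
    - [0,0,0]
    - [0,0,0]
    - [0,0,0]
    - [0,0,0]
  delta_rot:
    - [0,0,0]
    - [0,0,0]
    - [0,0,0]
    - [0,0,0]
    - [0,0,0]
    - [0,0,0]
    - [0,0,0]
  claw: [0.36,0.34,0.3,0.2,0.1,0.0,0.0]

```text
time_s: 7.93
position: [0.6085, 0.066, 0.1024]
eef_rot: [[-0.5, 0.866, 0.0], [0.866, 0.5, -0.0], [-0.0, 0.0, -1.0]]
ft_force: [-0.0, -0.1, -0.4]
opening: 0.0889
grip_force: 0.0
```

Call:
servo_tool:
  linear:
    - [0,0,-10]
    - [0,0,-30]
    - [0,0,-60]
    - [0,0,-90]
    - [0,0,-120]
    - [0,0,-120]
    - [0,0,-120]
  delta_rot:
    - [0,0,0]
    - [0,0,0]
    - [0,0,0]
    - [0,0,0]
    - [0,0,0]
    - [0,0,0]
    - [0,0,0]
  claw: [0,0,0,0,0,0,0]

```text
time_s: 8.52
position: [0.6097, 0.0663, 0.2251]
eef_rot: [[-0.5, 0.866, 0.005], [0.866, 0.5, 0.001], [-0.002, 0.005, -1.0]]
ft_force: [0.4, -0.1, -0.4]
opening: 0.0941
grip_force: 0.0
```

Run:
```python
from h import *
f=grab('wrist','w4.png')
e,b=blob(f,(22,90,30),(50,255,255),(200,130,350,290));print(e,b,onz(f,*e[0],.129),get_state()['position'])
```

```text
((275.8309631347656, 217.27264404296875), (78.04220581054688, 79.74851989746094), 98.86700439453125) (237, 179, 79, 78) [0.60883978 0.06627093 0.129     ] [0.60844696 0.06608801 0.22337329]
```

View pics/w4.png

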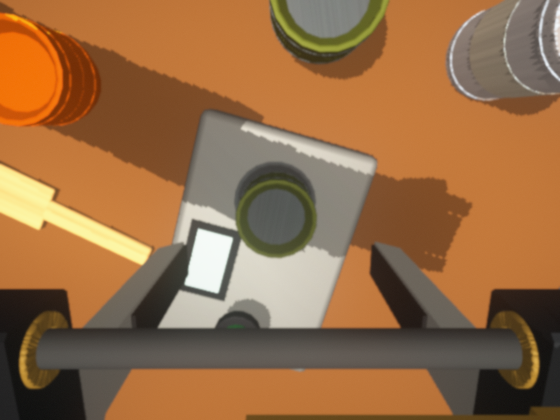

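Olive is seated: rim centre at pixel (276,217), giving (0.6088, 0.0663). Next, the weight.

Call:
servo_tool:
  linear:
    - [25,6,0]
    - [60,14,0]
    - [100,23,0]
    - [140,32,0]
    - [180,41,0]
    - [220,50,0]
    - [255,57,0]
    - [275,62,0]
    - [285,64,0]
    - [285,64,0]
  delta_rot:
    - [0,0,0]
    - [0,0,0]
    - [0,0,0]
    - [0,0,0]
    - [0,0,0]
    - [0,0,0]
    - [0,0,0]
    - [0,0,0]
    - [0,0,0]
    - [0,0,0]
  claw: [0,0,0,0,0,0,0,0,0,0]

```text
time_s: 9.4
position: [0.519, 0.3472, 0.2211]
eef_rot: [[-0.504, 0.864, -0.003], [0.864, 0.504, -0.0], [0.001, -0.002, -1.0]]
ft_force: [0.5, 0.0, 0.4]
opening: 0.0941
grip_force: 0.0
```

Run:
```python
from h import *
f=grab('wrist','w5.png');s=get_state();print(s['position'])
e,b=blob(f,(22,90,40),(40,255,255),(200,130,350,290));print(e,b,onz(f,*e[0],.027))
im=cv2.cvtColor(np.array(f['pixels']),cv2.COLOR_RGB2HSV)
cv2.imwrite('pics/w5c.png',cv2.resize(f['pixels'][130:290,200:350,::-1],None,fx=3,fy=3))
```

```text
[0.52049088 0.34446062 0.22134031]
((279.0106201171875, 193.7500762939453), (55.17576599121094, 56.67573547363281), 56.70225143432617) (251, 166, 56, 56) [0.52042572 0.34608096 0.027     ]
```

View pics/w5c.png

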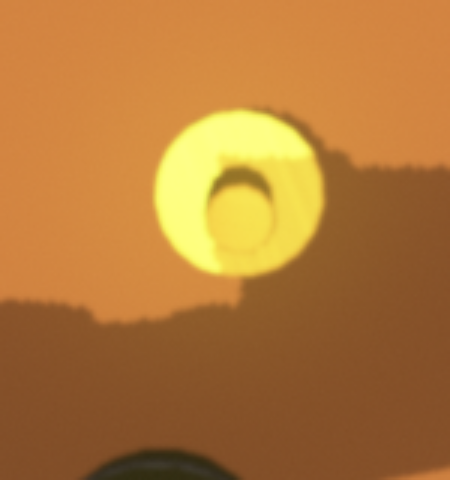

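Flange centred at pixel (279,194), handle top at (280,203); TCP is within 2 mm of it. Descend and grip.

Call:
servo_tool:
  linear:
    - [1.4,0.8,20]
    - [1.4,0.8,45]
    - [1.4,0.8,70]
    - [1.4,0.8,95]
    - [1.4,0.8,115]
    - [1.4,0.8,135]
    - [1.4,0.8,152]
    - [1.4,0.8,165]
    - [1.4,0.8,174]
    - [1.4,0.8,174]
  delta_rot:
    - [0,0,0]
    - [0,0,0]
    - [0,0,0]
    - [0,0,0]
    - [0,0,0]
    - [0,0,0]
    - [0,0,0]
    - [0,0,0]
    - [0,0,0]
    - [0,0,0]
  claw: [0,0,0,0,0,0,0,0,0,0]

```text
time_s: 10.28
position: [0.5209, 0.344, 0.0466]
eef_rot: [[-0.499, 0.867, -0.002], [0.867, 0.499, -0.003], [-0.001, -0.003, -1.0]]
ft_force: [-0.3, 1.0, 0.1]
opening: 0.0937
grip_force: 0.0
```

Call:
servo_tool:
  linear:
    - [0,0,0]
    - [0,0,0]
    - [0,0,0]
    - [0,0,0]
    - [0,0,0]
    - [0,0,0]
    - [0,0,0]
    - [0,0,0]
    - [0,0,0]
    - [0,0,0]
  delta_rot:
    - [0,0,0]
    - [0,0,0]
    - [0,0,0]
    - [0,0,0]
    - [0,0,0]
    - [0,0,0]
    - [0,0,0]
    - [0,0,0]
    - [0,0,0]
    - [0,0,0]
  claw: [0.2,0.4,0.5,0.6,0.65,0.7,0.75,0.8,0.9,0.9]

```text
time_s: 11.12
position: [0.5211, 0.3465, 0.0485]
eef_rot: [[-0.5, 0.866, 0.0], [0.866, 0.5, 0.0], [-0.0, 0.0, -1.0]]
ft_force: [0.4, 0.3, 0.4]
opening: 0.031
grip_force: 0.0
```

Call:
servo_tool:
  linear:
    - [0,0,0]
    - [0,0,0]
  delta_rot:
    - [0,0,0]
    - [0,0,0]
  claw: [0.95,0.95]

```text
time_s: 11.28
position: [0.521, 0.3464, 0.0484]
eef_rot: [[-0.5, 0.866, -0.0], [0.866, 0.5, -0.0], [0.0, -0.0, -1.0]]
ft_force: [-0.4, 0.3, 0.1]
opening: 0.0214
grip_force: 25.0
```

Call:
servo_tool:
  linear:
    - [0,0,-8]
    - [0,0,-25]
    - [0,0,-50]
    - [0,0,-80]
    - [0,0,-110]
    - [0,0,-140]
    - [0,0,-165]
    - [0,0,-185]
    - [0,0,-190]
    - [0,0,-190]
  delta_rot:
    - [0,0,0]
    - [0,0,0]
    - [0,0,0]
    - [0,0,0]
    - [0,0,0]
    - [0,0,0]
    - [0,0,0]
    - [0,0,0]
    - [0,0,0]
    - [0,0,0]
  claw: [0.95,0.95,0.95,0.95,0.95,0.95,0.95,0.95,0.95,0.95]

```text
time_s: 12.12
position: [0.5217, 0.3469, 0.2402]
eef_rot: [[-0.5, 0.866, 0.003], [0.866, 0.5, 0.002], [0.0, 0.003, -1.0]]
ft_force: [-0.6, -1.1, -2.3]
opening: 0.0217
grip_force: 25.0
```

Call:
servo_tool:
  linear:
    - [-25,-6,0]
    - [-60,-14,0]
    - [-100,-23,0]
    - [-140,-32,0]
    - [-180,-41,0]
    - [-220,-50,0]
    - [-255,-58,0]
    - [-275,-62,0]
    - [-286.5,-64,0]
    - [-286.5,-64,0]
  delta_rot:
    - [0,0,0]
    - [0,0,0]
    - [0,0,0]
    - [0,0,0]
    - [0,0,0]
    - [0,0,0]
    - [0,0,0]
    - [0,0,0]
    - [0,0,0]
    - [0,0,0]
  claw: [0.95,0.95,0.95,0.95,0.95,0.95,0.95,0.95,0.95,0.95]

```text
time_s: 12.95
position: [0.6089, 0.0628, 0.2367]
eef_rot: [[-0.496, 0.868, -0.003], [0.868, 0.496, -0.002], [-0.001, -0.003, -1.0]]
ft_force: [-0.4, 0.2, -2.6]
opening: 0.0212
grip_force: 25.0
```

Call:
servo_tool:
  linear:
    - [0,0,8]
    - [0,0,18]
    - [0,0,30]
    - [0,0,42]
    - [0,0,50]
    - [0,0,55]
    - [0,0,58]
    - [0,0,58]
    - [0,0,58]
  delta_rot:
    - [0,0,0]
    - [0,0,0]
    - [0,0,0]
    - [0,0,0]
    - [0,0,0]
    - [0,0,0]
    - [0,0,0]
    - [0,0,0]
    - [0,0,0]
  claw: [0.95,0.95,0.95,0.95,0.95,0.95,0.95,0.95,0.95]

```text
time_s: 13.7
position: [0.6092, 0.0668, 0.1806]
eef_rot: [[-0.501, 0.866, 0.0], [0.866, 0.501, 0.0], [-0.0, 0.0, -1.0]]
ft_force: [0.4, -0.3, -2.0]
opening: 0.0214
grip_force: 25.0
```

Run:
```python
from h import *
s=get_state();print(s['position'],s['ft_force'],s['opening'])
g=grab('scene');h=grab('side');f=grab('wrist')
a=cv2.resize(g['pixels'][120:240,240:370],None,fx=3,fy=3)
b=cv2.resize(h['pixels'][130:250,190:320],None,fx=3,fy=3)
cv2.imwrite('pics/d3.png',np.hstack([a,b])[:,:,::-1])
```

```text
[0.60917699 0.06684595 0.18064432] [ 0.35310897 -0.27714463 -2.00610613] 0.021379779644096784
```

View pics/d3.png

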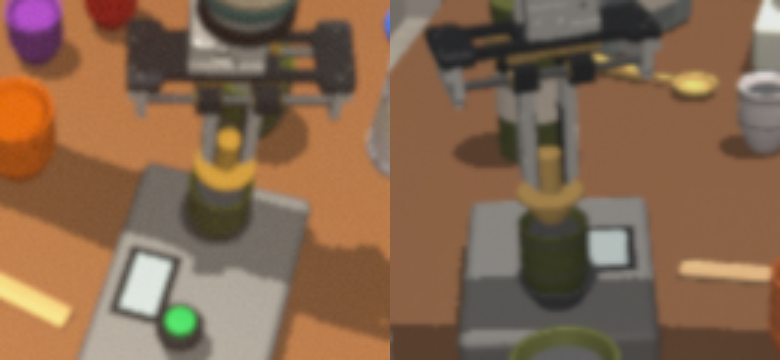

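Run:
```python
from h import *
g=grab('scene');h=grab('side')
for F,r,ro,nm in((h,(215,150,270,215),(215,195,270,232),'side'),(g,(285,150,345,190),(285,175,345,200),'scene')):
    e,b=blob(F,(15,110,110),(28,255,255),(r)) if 0 else (0,0)
    im=cv2.cvtColor(np.array(F['pixels']),cv2.COLOR_RGB2HSV)
    for m,(lo,hi),q in(('w',((17,90,100),(32,255,255)),r),('o',((22,80,15),(45,255,99)),ro)):
        k=cv2.inRange(im,lo,hi)[q[1]:q[3],q[0]:q[2]]
        for v in range(0,k.shape[0],3):
            x=np.flatnonzero(k[v]); 
            if len(x)>3: print(nm,m,v+q[1],x[0]+q[0],x[-1]+q[0],(x[0]+x[-1])/2+q[0])
    print(nm,'axis proj z=.055,.1,.129,.157,.195',proj(F,[[.6088,.0663,z] for z in(.055,.1,.129,.157,.195)]).round(1).tolist())
```

```text
side w 150 231 260 245.5
side w 153 262 269 265.5
side w 180 239 246 242.5
side w 183 240 245 242.5
side w 186 240 246 243.0
side w 189 240 246 243.0
side w 192 233 253 243.0
side w 195 233 253 243.0
side w 198 236 250 243.0
side w 201 239 247 243.0
side o 201 236 253 244.5
side o 204 234 254 244.0
side o 207 234 254 244.0
side o 210 237 250 243.5
side o 213 235 254 244.5
side o 216 235 254 244.5
side o 219 235 252 243.5
side o 222 236 253 244.5
side o 225 238 252 245.0
side axis proj z=.055,.1,.129,.157,.195 [[246.0, 229.1], [245.3, 214.4], [244.8, 204.7], [244.3, 195.0], [243.7, 181.6]]
scene w 162 314 317 315.5
scene w 165 312 320 316.0
scene w 168 312 320 316.0
scene w 171 305 319 312.0
scene w 174 305 325 315.0
scene w 177 303 324 313.5
scene w 180 306 324 315.0
scene w 183 311 319 315.0
scene o 184 304 323 313.5
scene o 187 303 322 312.5
scene o 190 303 322 312.5
scene o 193 304 320 312.0
scene o 196 306 318 312.0
scene axis proj z=.055,.1,.129,.157,.195 [[311.6, 193.8], [312.8, 185.3], [313.6, 179.4], [314.4, 173.5], [315.5, 165.0]]
```

Weight and olive axes line up to <1 px in both views. Lowering.

Call:
servo_tool:
  linear:
    - [-0.5,0,3]
    - [-0.5,0,6]
    - [-0.5,0,9]
    - [-0.5,0,12]
    - [-0.5,0,15]
    - [-0.5,0,17]
    - [-0.5,0,19]
    - [-0.5,0,20.5]
    - [-0.5,0,21.5]
    - [-0.5,0,21.5]
  delta_rot:
    - [0,0,0]
    - [0,0,0]
    - [0,0,0]
    - [0,0,0]
    - [0,0,0]
    - [0,0,0]
    - [0,0,0]
    - [0,0,0]
    - [0,0,0]
    - [0,0,0]
  claw: [0.95,0.95,0.95,0.95,0.95,0.95,0.95,0.95,0.95,0.95]

```text
time_s: 14.78
position: [0.6092, 0.0659, 0.1587]
eef_rot: [[-0.5, 0.866, -0.0], [0.866, 0.5, -0.0], [0.0, -0.0, -1.0]]
ft_force: [0.3, 0.6, -1.7]
opening: 0.0215
grip_force: 25.0
```

Call:
servo_tool:
  linear:
    - [0,0,0.5]
    - [0,0,1]
    - [0,0,1.5]
    - [0,0,1.5]
  delta_rot:
    - [0,0,0]
    - [0,0,0]
    - [0,0,0]
    - [0,0,0]
  claw: [0.95,0.95,0.95,0.95]

```text
time_s: 15.12
position: [0.6093, 0.066, 0.1575]
eef_rot: [[-0.5, 0.866, 0.0], [0.866, 0.5, 0.0], [-0.0, 0.0, -1.0]]
ft_force: [0.4, -0.1, -2.6]
opening: 0.0213
grip_force: 25.0
```

Call:
servo_tool:
  linear:
    - [0,0,0.5]
    - [0,0,1]
    - [0,0,1.5]
    - [0,0,1.5]
  delta_rot:
    - [0,0,0]
    - [0,0,0]
    - [0,0,0]
    - [0,0,0]
  claw: [0.95,0.95,0.95,0.95]

```text
time_s: 15.45
position: [0.6097, 0.0661, 0.1574]
eef_rot: [[-0.5, 0.866, 0.001], [0.866, 0.5, 0.0], [-0.0, 0.001, -1.0]]
ft_force: [-1.3, -0.4, 7.1]
opening: 0.0216
grip_force: 25.0
```

Call:
servo_tool:
  linear:
    - [0,0,0]
    - [0,0,0]
    - [0,0,0]
    - [0,0,0]
    - [0,0,0]
    - [0,0,0]
    - [0,0,0]
  delta_rot:
    - [0,0,0]
    - [0,0,0]
    - [0,0,0]
    - [0,0,0]
    - [0,0,0]
    - [0,0,0]
    - [0,0,0]
  claw: [0.76,0.74,0.7,0.6,0.4,0.3,0.3]

```text
time_s: 16.03
position: [0.6093, 0.066, 0.1559]
eef_rot: [[-0.5, 0.866, -0.0], [0.866, 0.5, 0.0], [0.0, -0.0, -1.0]]
ft_force: [-0.7, 0.3, -0.1]
opening: 0.0515
grip_force: 0.0
```

Call:
servo_tool:
  linear:
    - [0,0,-10]
    - [0,0,-25]
    - [0,0,-45]
    - [0,0,-65]
    - [0,0,-80]
    - [0,0,-90]
    - [0,0,-90]
    - [0,0,-90]
  delta_rot:
    - [0,0,0]
    - [0,0,0]
    - [0,0,0]
    - [0,0,0]
    - [0,0,0]
    - [0,0,0]
    - [0,0,0]
    - [0,0,0]
  claw: [0.3,0.3,0.3,0.3,0.3,0.3,0.3,0.3]

```text
time_s: 16.7
position: [0.6094, 0.066, 0.2463]
eef_rot: [[-0.5, 0.866, 0.001], [0.866, 0.5, 0.0], [-0.0, 0.001, -1.0]]
ft_force: [-1.1, -0.3, -0.9]
opening: 0.0657
grip_force: 0.0
```

Run:
```python
from h import *
f=grab('wrist','w6.png');s=get_state();print(s['position'])
e,b=blob(f,(22,110,100),(40,255,255),(200,120,350,300));print(e,b,onz(f,*e[0],.136))
g=grab('scene');h=grab('side')
for F,q,nm in((h,(215,160,270,215),'side'),(g,(285,150,345,195),'scene')):
    k=cv2.inRange(cv2.cvtColor(np.array(F['pixels']),cv2.COLOR_RGB2HSV),(17,90,100),(32,255,255))[q[1]:q[3],q[0]:q[2]]
    for v in range(0,k.shape[0],2):
        x=np.flatnonzero(k[v])
        if len(x)>3: print(nm,v+q[1],x[0]+q[0],x[-1]+q[0])
    print(nm,proj(F,[[.6088,.0663,z] for z in(.129,.136,.172)]).round(1).tolist())
a=cv2.resize(g['pixels'][120:240,240:370],None,fx=3,fy=3)
b=cv2.resize(h['pixels'][130:250,190:320],None,fx=3,fy=3)
cv2.imwrite('pics/d4.png',np.hstack([a,b])[:,:,::-1])
```

```text
[0.60882775 0.06588649 0.24547542]
((277.291015625, 211.3606414794922), (71.34014129638672, 73.8305892944336), 89.43778228759766) (241, 176, 73, 72) [0.60859634 0.06712945 0.136     ]
side 188 240 250
side 190 240 246
side 192 240 246
side 194 240 246
side 196 238 249
side 198 236 252
side 200 234 253
side 202 233 254
side 204 233 253
side 206 236 251
side 208 240 246
side [[244.8, 204.7], [244.7, 202.3], [244.1, 189.8]]
scene 150 309 319
scene 168 314 317
scene 170 312 318
scene 172 309 320
scene 174 306 321
scene 176 304 323
scene 178 303 323
scene 180 303 324
scene 182 303 324
scene 184 305 323
scene 186 306 322
scene 188 309 319
scene [[313.6, 179.4], [313.8, 178.0], [314.8, 170.2]]
```

View pics/d4.png

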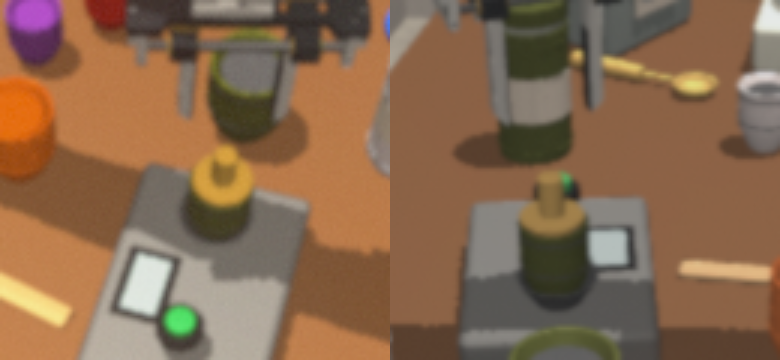

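The weight is seated, its flange at the rim in both views. That is my 10th picture; from here I measure by masks only. Over to the button with the fingers shut.

Call:
servo_tool:
  linear:
    - [-20,-6,0]
    - [-50,-15,0]
    - [-80,-24,0]
    - [-105,-31,0]
    - [-120,-35,0]
    - [-127,-37.4,0]
    - [-127,-37.4,0]
    - [-127,-37.4,0]
    - [-127,-37.4,0]
    - [-127,-37.4,0]
  delta_rot:
    - [0,0,0]
    - [0,0,0]
    - [0,0,0]
    - [0,0,0]
    - [0,0,0]
    - [0,0,0]
    - [0,0,0]
    - [0,0,0]
    - [0,0,0]
    - [0,0,0]
  claw: [0.3,0.4,0.6,0.8,1,1,1,1,1,1]

```text
time_s: 17.68
position: [0.6403, -0.0603, 0.246]
eef_rot: [[-0.503, 0.864, -0.0], [0.864, 0.503, 0.001], [0.001, 0.001, -1.0]]
ft_force: [0.0, -0.2, 0.5]
opening: 0.0093
grip_force: 0.0
```

Run:
```python
from h import *
f=grab('wrist');s=get_state();print(s['position'],s['opening'])
e,b=blob(f,(45,120,80),(75,255,255),(200,120,360,320));print(e,b,onz(f,*e[0],.072),onz(f,*e[0],.094))
```

```text
[ 0.64037544 -0.06064529  0.24609981] 0.00522233756398363
((276.8404235839844, 201.73757934570312), (30.63900375366211, 30.934459686279297), 38.48641586303711) (262, 187, 31, 31) [ 0.64225366 -0.06523154  0.072     ] [ 0.63987374 -0.06087216  0.094     ]
```

Centred on the button (agreeing at z≈0.094). Descending to 14 mm above, then slow press.

Call:
servo_tool:
  linear:
    - [0,0,15]
    - [0,0,35]
    - [0,0,60]
    - [0,0,80]
    - [0,0,98]
    - [0,0,110]
    - [0,0,118]
    - [0,0,122]
    - [0,0,124]
    - [0,0,124]
  delta_rot:
    - [0,0,0]
    - [0,0,0]
    - [0,0,0]
    - [0,0,0]
    - [0,0,0]
    - [0,0,0]
    - [0,0,0]
    - [0,0,0]
    - [0,0,0]
    - [0,0,0]
  claw: [1,1,1,1,1,1,1,1,1,1]

```text
time_s: 18.57
position: [0.6408, -0.0626, 0.1224]
eef_rot: [[-0.5, 0.866, 0.001], [0.866, 0.5, 0.0], [-0.0, 0.001, -1.0]]
ft_force: [1.2, 0.7, 0.1]
opening: 0.0003
grip_force: 0.0
```

Call:
servo_tool:
  linear:
    - [0,0,2]
    - [0,0,4]
    - [0,0,6]
    - [0,0,8]
    - [0,0,10]
    - [0,0,12]
    - [0,0,13]
    - [0,0,14]
    - [0,0,14]
  delta_rot:
    - [0,0,0]
    - [0,0,0]
    - [0,0,0]
    - [0,0,0]
    - [0,0,0]
    - [0,0,0]
    - [0,0,0]
    - [0,0,0]
    - [0,0,0]
  claw: [1,1,1,1,1,1,1,1,1]

```text
time_s: 19.32
position: [0.6406, -0.0627, 0.1081]
eef_rot: [[-0.5, 0.866, 0.0], [0.866, 0.5, 0.0], [-0.0, 0.0, -1.0]]
ft_force: [-0.3, -0.5, 3.8]
opening: 0.0011
grip_force: 1.9
```

Call:
servo_tool:
  linear:
    - [0,0,1]
    - [0,0,2]
    - [0,0,3]
    - [0,0,3]
  delta_rot:
    - [0,0,0]
    - [0,0,0]
    - [0,0,0]
    - [0,0,0]
  claw: [1,1,1,1]

```text
time_s: 19.65
position: [0.6406, -0.0627, 0.1062]
eef_rot: [[-0.5, 0.866, 0.001], [0.866, 0.5, -0.0], [-0.0, 0.0, -1.0]]
ft_force: [-2.0, -0.0, 10.3]
opening: 0.0004
grip_force: 5.3
```

Call:
servo_tool:
  linear:
    - [0,0,1]
    - [0,0,2]
    - [0,0,2.5]
    - [0,0,2.5]
  delta_rot:
    - [0,0,0]
    - [0,0,0]
    - [0,0,0]
    - [0,0,0]
  claw: [1,1,1,1]

```text
time_s: 19.98
position: [0.6407, -0.0628, 0.1059]
eef_rot: [[-0.5, 0.866, 0.001], [0.866, 0.5, -0.0], [-0.001, 0.001, -1.0]]
ft_force: [-6.8, -0.3, 23.7]
opening: 0.0004
grip_force: 12.1
```

Bottomed at TCP 0.106 after ~6 mm of spring travel. Compare the button's image pressed versus released.

```bash
cat > b.py <<'E'
from h import *
for n,q in(('scene',(285,205,325,250)),('side',(225,170,270,210))):
    F=grab(n);k=cv2.inRange(cv2.cvtColor(np.array(F['pixels']),cv2.COLOR_RGB2HSV),(45,100,40),(80,255,255))[q[1]:q[3],q[0]:q[2]]
    y,x=np.nonzero(k);print(n,len(x),(x.min()+q[0],x.max()+q[0],y.min()+q[1],y.max()+q[1]) if len(x) else '')
s=get_state();print(s['position'],s['ft_force'])
E
python3 b.py
```

```text
scene 9 (np.int64(296), np.int64(301), np.int64(231), np.int64(232))
side 6 (np.int64(248), np.int64(250), np.int64(191), np.int64(193))
[ 0.64072509 -0.06280082  0.10592823] [-6.24251969  1.42968826 24.1327897 ]
```

Call:
servo_tool:
  linear:
    - [0,0,-4]
    - [0,0,-10]
    - [0,0,-20]
    - [0,0,-40]
    - [0,0,-65]
    - [0,0,-90]
    - [0,0,-115]
    - [0,0,-130]
    - [0,0,-130]
    - [0,0,-130]
  delta_rot:
    - [0,0,0]
    - [0,0,0]
    - [0,0,0]
    - [0,0,0]
    - [0,0,0]
    - [0,0,0]
    - [0,0,0]
    - [0,0,0]
    - [0,0,0]
    - [0,0,0]
  claw: [1,1,1,1,1,1,1,1,1,1]

```text
time_s: 20.92
position: [0.6406, -0.0627, 0.2327]
eef_rot: [[-0.5, 0.866, 0.001], [0.866, 0.5, 0.0], [-0.0, 0.001, -1.0]]
ft_force: [0.1, -0.9, -0.0]
opening: 0.0006
grip_force: 0.0
```

```bash
python3 b.py
python3 - <<'E'
from h import *
f=grab('wrist')
e,b=blob(f,(22,110,100),(40,255,255),(100,0,400,250));print(e,onz(f,*e[0],.136))
e,b=blob(f,(45,120,80),(75,255,255),(200,120,360,320));print(e,b)
h=grab('side');k=cv2.inRange(cv2.cvtColor(np.array(h['pixels']),cv2.COLOR_RGB2HSV),(17,90,100),(32,255,255))
for v in(192,200,202,204): x=np.flatnonzero(k[v,215:270])+215;print(v,x.min(),x.max())
E
```

```text
scene 99 (np.int64(294), np.int64(305), np.int64(222), np.int64(232))
side 8 (np.int64(248), np.int64(249), np.int64(189), np.int64(193))
[ 0.63941756 -0.06260998  0.23088638] [-0.75942551 -0.98887179 -1.30130669]
((335.1614685058594, 32.651512145996094), (89.07998657226562, 99.99466705322266), 20.36871337890625) [0.60934193 0.06377771 0.136     ]
((279.5659484863281, 203.97738647460938), (32.144432067871094, 32.47499465942383), 66.55034637451172) (264, 188, 32, 33)
192 240 247
200 233 254
202 232 254
204 233 254
```

The picture test is inconclusive, so I repeat the press in finer steps to read force against travel.

Call:
servo_tool:
  linear:
    - [1,1,20]
    - [1,1,45]
    - [1,1,70]
    - [1,1,90]
    - [1,1,105]
    - [1,1,113]
    - [1,1,116]
    - [1,1,117]
    - [1,1,117]
    - [1,1,117]
  delta_rot:
    - [0,0,0]
    - [0,0,0]
    - [0,0,0]
    - [0,0,0]
    - [0,0,0]
    - [0,0,0]
    - [0,0,0]
    - [0,0,0]
    - [0,0,0]
    - [0,0,0]
  claw: [1,1,1,1,1,1,1,1,1,1]

```text
time_s: 21.95
position: [0.6416, -0.0614, 0.1164]
eef_rot: [[-0.5, 0.866, 0.002], [0.866, 0.5, -0.0], [-0.001, 0.001, -1.0]]
ft_force: [-0.5, -0.1, -0.4]
opening: 0.0001
grip_force: 0.0
```

Call:
servo_tool:
  linear:
    - [0,0,1.5]
    - [0,0,1.5]
    - [0,0,1.5]
  delta_rot:
    - [0,0,0]
    - [0,0,0]
    - [0,0,0]
  claw: [1,1,1]

```text
time_s: 22.2
position: [0.641, -0.0614, 0.1145]
eef_rot: [[-0.5, 0.866, 0.001], [0.866, 0.5, -0.0], [-0.0, 0.001, -1.0]]
ft_force: [0.5, 0.9, 0.9]
opening: 0.0007
grip_force: 0.0
```

Call:
servo_tool:
  linear:
    - [0,0,1.5]
    - [0,0,1.5]
    - [0,0,1.5]
  delta_rot:
    - [0,0,0]
    - [0,0,0]
    - [0,0,0]
  claw: [1,1,1]

```text
time_s: 22.45
position: [0.6408, -0.0613, 0.1125]
eef_rot: [[-0.5, 0.866, -0.0], [0.866, 0.5, 0.0], [0.0, -0.0, -1.0]]
ft_force: [-0.5, 0.6, -0.2]
opening: 0.0003
grip_force: 0.0
```

Call:
servo_tool:
  linear:
    - [0,0,1.5]
    - [0,0,1.5]
    - [0,0,1.5]
  delta_rot:
    - [0,0,0]
    - [0,0,0]
    - [0,0,0]
  claw: [1,1,1]

```text
time_s: 22.7
position: [0.6409, -0.0613, 0.1111]
eef_rot: [[-0.5, 0.866, 0.0], [0.866, 0.5, -0.0], [-0.0, 0.0, -1.0]]
ft_force: [-0.6, -0.4, 1.4]
opening: 0.0007
grip_force: 1.0
```

Call:
servo_tool:
  linear:
    - [0,0,1.5]
    - [0,0,1.5]
    - [0,0,1.5]
  delta_rot:
    - [0,0,0]
    - [0,0,0]
    - [0,0,0]
  claw: [1,1,1]

```text
time_s: 22.95
position: [0.6409, -0.0613, 0.1096]
eef_rot: [[-0.5, 0.866, 0.0], [0.866, 0.5, 0.0], [-0.0, 0.0, -1.0]]
ft_force: [-0.3, 1.0, 2.8]
opening: 0.0007
grip_force: 1.5
```

Call:
servo_tool:
  linear:
    - [0,0,2]
    - [0,0,3.5]
    - [0,0,3.5]
  delta_rot:
    - [0,0,0]
    - [0,0,0]
    - [0,0,0]
  claw: [1,1,1]

```text
time_s: 23.2
position: [0.641, -0.0613, 0.1064]
eef_rot: [[-0.5, 0.866, 0.0], [0.866, 0.5, -0.0], [-0.0, 0.0, -1.0]]
ft_force: [-1.0, -0.0, 5.5]
opening: 0.0005
grip_force: 2.6
```

Contact at 0.112, about 0.8 N/mm, and 5.5 N at 0.1064: that is the full 6 mm at the stated 5 N. Button goes fully in. Retreat, check, hand in.

Call:
servo_tool:
  linear:
    - [0,0,-4]
    - [0,0,-10]
    - [0,0,-20]
    - [0,0,-40]
    - [0,0,-65]
    - [0,0,-90]
    - [0,0,-115]
    - [0,0,-130]
    - [0,0,-130]
    - [0,0,-130]
  delta_rot:
    - [0,0,0]
    - [0,0,0]
    - [0,0,0]
    - [0,0,0]
    - [0,0,0]
    - [0,0,0]
    - [0,0,0]
    - [0,0,0]
    - [0,0,0]
    - [0,0,0]
  claw: [1,1,1,1,1,1,1,1,1,1]

```text
time_s: 24.03
position: [0.6411, -0.0614, 0.2367]
eef_rot: [[-0.5, 0.866, 0.002], [0.866, 0.5, -0.0], [-0.001, 0.001, -1.0]]
ft_force: [-0.4, 0.0, -1.1]
opening: 0.0007
grip_force: 0.0
```

Run:
```python
from h import *
h=grab('side');k=cv2.inRange(cv2.cvtColor(np.array(h['pixels']),cv2.COLOR_RGB2HSV),(17,90,100),(32,255,255))
for v in(192,200,202,204): x=np.flatnonzero(k[v,215:270])+215;print(v,x.min(),x.max())
s=get_state();print(s['position'],s['ft_force'],s['time_s']);print(hand_in())
```

```text
192 240 247
200 233 254
202 232 254
204 233 254
[ 0.64022696 -0.06130853  0.23541803] [-0.58591169  0.13155652  0.13089587] 24.0833
the job is handed in; nothing more can be done
None
```

Job handed in at about 24 s, verdict not shown: the olive standard is seated in the dish, the brass weight is seated in its funnel, and the start button was pressed fully in and released — twice, because I repeated the press to confirm its travel (its top measured about 98 mm above the counter by touch, not the stated 72 mm).

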